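# Hardness check on a wax blank

### The job

Check the hardness of the wax blank: first set the marked wax block flat on the narrow raised steel anvil, centred and lengthways along it with the cross up, and let go of it. Then lift the pen-shaped hardness tester out of its holder and, holding it upright, press its tip gently onto the cross until the spring plunger is about half way in. Finish while still holding the tester there like that, and leave the other things on the bench where they are.

Things in the scene. Friction and masses are not known exactly. Their poses are not given: they have to be found in the camera images.
- wax_block: Rectangular block of green carving wax, 32 (its x) x 61 (its y) x 18 mm, about 50 g, lying loose on the bench with a white scribed cross on top. Origin at the centre of its underside, z up; grasp it across the 32 mm.
- cross (a point): Centre of the white cross (arms 14 mm tip to tip) on the top of the wax block: 12 mm from the block's middle along its +y, 18 mm above its underside.
- anvil: Fixed steel test anvil: a foot plate 56 x 72 x 8 mm, a 22 mm stem and on it a narrow flat pad 24 (its x) x 44 (its y) mm, 10 mm thick, whose top is 45 mm above the bench. Origin at the centre of the foot's underside; y is the long direction. The block is to lie on the pad with its 61 mm side along the pad's 44 mm side.
- anvil_top (a point): Centre of the top face of the anvil's pad, 45 mm above the bench.
- holder: Fixed dark wooden block 60 x 60 x 45 mm with an upright hole (16.5 mm) through its middle; the tester stands in it. Origin at the centre of its underside. (Room: a fixed upright pole, 20 mm thick and 1 m tall, stands on the bench 0.43 m ahead and 0.51 m to the right of the robot's base: draw the hand back before swinging past it.)
- tester: Loose pen-shaped hardness tester, about 100 g, standing upright in the holder. Round aluminium body 28 mm thick with dark grip rings, from 25 to 110 mm above the origin, then a small black cap up to 116 mm; below the body a 14 mm round nose 25 mm long, which sits in the hole while the body's shoulder rests on the holder's top. Origin at the end of the nose, on the axis (20 mm above the bench while it stands in the holder); z up along the tool.
- tester_tip (a point): End of the 5 mm steel plunger that sticks out of the nose, 8 mm beyond the tester's origin when it is not pressed.
- plunger (a joint): How far the spring plunger is pushed into the nose, m: 0 free, 0.004 half way, 0.008 at its stop. Its spring pushes back with about 1 N at the start, 5 N half way in and 9 N at the stop.
- tweezers_c: Bystander: steel tweezers, 130 x 15 x 8 mm, lying loose on the bench; origin under its middle. Leave it alone.
- file_1: Bystander: hand file with black handle, 170 x 15 x 15 mm, lying loose on the bench; origin under its middle. Leave it alone.
- charcoal_block: Bystander: black block, 45 x 71 x 22 mm, lying loose on the bench; origin under its middle. Leave it alone.
- plaster_block: Bystander: white block, 48 x 71 x 42 mm, lying loose on the bench; origin under its middle. Leave it alone.

How it is judged:
By the outcome, as a careful person would: the job done as asked, in the order asked, and still so for the second after the job is handed in, while the arm keeps its last pose, push and grip.
It also fails if it takes over 64 s, if anything falls off the work surface, if the arm or the gripper's body presses on something with over 40 N, if the wrist force passes 120 N, or if a joint passes its speed limit or range.

### The arm

A 7-joint arm with a two-finger parallel gripper is mounted at the origin on a cart in front of the work surface, level with it; the furniture and walls round the work are solid. World frame = base frame: x ahead of the robot, y to its left, z up, the work surface at z = 0. Lengths are in m, angles in rad, forces in N, time in s.
With the tool pointing down it reaches from about 0.4 to 0.85 m from the base axis. Payload 10.4 kg.
Tool frame: the origin (TCP) lies midway between the tips of the shut fingers; the grasp point (between the pads) lies 19 mm behind it (r.grasp_offset is the distance from the TCP to the grasp point, in m); x points along the fingers, y is the direction in which the jaws open and shut, and the axes are right-handed (so a half turn about x gives the same grasp; the last joint's range is limited). The gripper opens to 87 mm and grips with 3 to 60 N. Pads are 19 mm wide; open, the fingers measure 117 mm over their backs; the gripper's body (75 mm by 190 mm) begins 51 mm behind the grasp point.
Start: joints at [1.14, 0.332, -0.065, 1.46, 0.022, 1.35, -0.088], TCP at [0.248, -0.574, 0.223] pointing down, gripper open.
Joint ranges: [-2.6, 2.6], [-0.5, 2.12], [-1.47, 1.34], [0.16, 2.42], [-1.27, 4.41], [0.06, 2.06], [-2.6, 2.6]. Speed limits (rad/s): [2.22, 2.22, 2.79, 2.79, 3.14, 3.14, 3.14].

### API

Orientations are given as a unit quaternion [x, y, z, w].
In Python, from bench import r, vision, close_job gives the robot as it stands. The module is installed in compiled form; this text tells all that it offers.
- The arm moves only by the shell command python3 -m pendant 'ROWS' [OPENING] [FORCE]. ROWS is text: rows parted by semicolons, each of 6 numbers parted by spaces: the shift along the tool's x, y, z in units of 0.25 m (1.0 is 0.25 m), then the turn, a rotation vector about the tool's x, y, z in units of 1.5 rad (1.0 is 1.5 rad). A call has 1 to 8 rows; each row is the pose to reach, as a shift and turn from the pose commanded when the call began, along the tool's axes at that moment; what a row does not reach only later rows make up. A row lasts 1/10 s, in which the tool goes at most 50 mm and 8.59 degrees, less where a joint would pass 70% of its speed; a pose out of reach is approached as far as the arm can. A call with a number of a shift or a turn outside -1 to 1 is refused whole. A call with a gripper value outside its range is refused whole. OPENING is the gripper command: -1 is shut, 1 is fully open, values between are in proportion, set as the call begins (- or left out, the last holds). The fingers move at their own pace and stop on an object; FORCE is the grip in N (left out, the last holds). Time passes only in rows, so rows that repeat a pose let the fingers close. It gives the time, the measured TCP pose, the force and the opening at its end, in the units of the state.
- r.read_state(): the state, without advancing time (a new reading comes with each control period).
- vision.camera(name): name is "side" or "top" or "wrist"; returns (picture, depth): 480x640x3 uint8, blue, green, red; 480x640 float32, m along the optical axis (not along the pixel's ray), 0 where there is no reading.
- vision.get_calibration(name): a dict with "camera_matrix" (3x3 intrinsics, pixels), "rvec" (rotation vector, rad) and "tvec" (3), from world to camera coordinates, as OpenCV has them. Camera axes: x right, y down, z forward; pixel columns grow to the right and rows downward; lengths in m; the calibration is good to about 2 mm. A picture is of the moment at which its call begins: read the wrist's pose just before it. get_calibration takes no time and is no camera call; for the wrist camera it gives the pose at the moment of the call.
- close_job(): hands the job in, once; it reports no verdict.
The state is a dict: "time": time; "joint_positions": joint angles; "joint_vel": joint speeds; "joint_torque": joint torques, N m; "ee_pos": TCP position; "eef_rot": TCP orientation; "ft_force": force on the tool from outside, world axes, zero at the start; "torque": the same for the moment, N m; "width": finger opening in m.
Only numpy, scipy, OpenCV 4.12 (cv2) and the standard library are available. Lean on these libraries where they do the work, as an engineer would, in place of code of your own. Each camera call takes 0.05 s, during which the arm holds its last target. There are 200 camera calls.

## Working session

There is one attempt and no reset: what is moved stays moved. The work goes in short steps, Python scripts to look and compute and a shell command to move; the robot and the scene stay as the last step left them, time stands still between calls to the robot, and variables do not carry over. Pictures are saved under pics/ and viewed, about 8 in all and at most 12, crops included, and the job is handed in when it is done.

```bash
mkdir -p pics; python3 - <<'E'
from bench import r, vision
import cv2, numpy as np
np.set_printoptions(precision=4,suppress=True)
s=r.read_state(); print(s, r.grasp_offset)
for n in("top","side"):
    p,d=vision.camera(n); c=vision.get_calibration(n); cv2.imwrite(f"pics/{n}0.png",p); np.savez(f"pics/{n}0.npz",p=p,d=d,**c)
    R=cv2.Rodrigues(c["rvec"])[0]; print(n,c["camera_matrix"].tolist(),(-R.T@c["tvec"].ravel()),R.tolist())
E
```

```text
{'time': 0.0, 'joint_positions': array([ 1.1404,  0.3329, -0.0647,  1.461 ,  0.0216,  1.3499, -0.0885]), 'joint_vel': array([ 0.0006,  0.0006,  0.0006,  0.0004, -0.0015,  0.0009,  0.    ]), 'joint_torque': array([  0.0001, -62.3241,   0.0252, -38.99  ,  -0.0611,   0.0398,
         0.0002]), 'ee_pos': array([ 0.2477, -0.5734,  0.2217]), 'eef_rot': array([-0.6923, -0.1437,  0.6926, -0.1427]), 'ft_force': array([-0.5081, -0.2996, -1.2553]), 'torque': array([ 0.0402, -0.0118,  0.0098]), 'width': 0.08697153366671857} 0.0187
top [[514.8869044852925, 0.0, 315.24622931383004], [0.0, 514.8869044852925, 243.07044764410762], [0.0, 0.0, 1.0]] [0.4279 0.049  1.1749] [[-0.04832432347523219, -0.998829817431154, 0.001937929593412685], [-0.9776995238217591, 0.046904854072583935, -0.20470362914011972], [0.20437319021673844, -0.011786877231800802, -0.9788220822221755]]
side [[608.503021144224, 0.0, 314.6945848954913], [0.0, 608.503021144224, 227.28414070373012], [0.0, 0.0, 1.0]] [ 0.6243 -0.7256  0.8093] [[0.9997773027856779, -0.012839463255109408, 0.01674792577949192], [0.003079693020442073, -0.696355080001063, -0.7176908234383471], [0.020877268152095833, 0.717582574161353, -0.6961604620591949]]
```

View pics/top0.png

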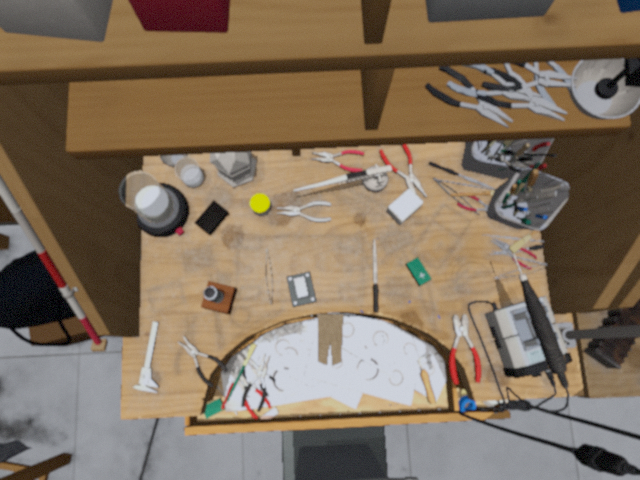

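View pics/side0.png

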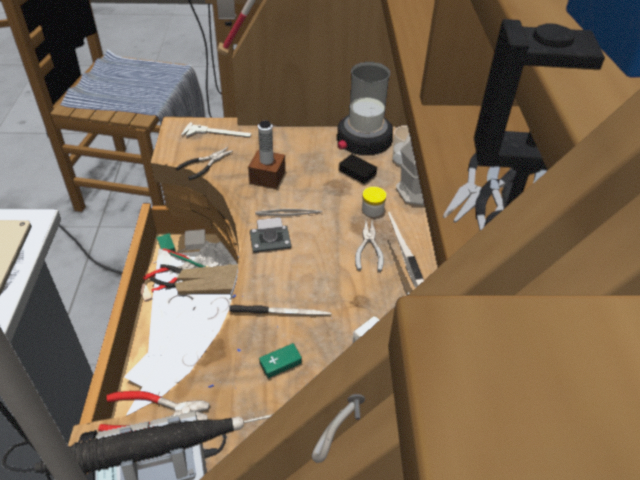

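Top view: wax block at about (418,271), anvil at (301,288), holder with tester at about (217,296). Side view: block (281,360), anvil (270,237), holder (267,165). Next I'll measure by masks and ray casting.

```bash
cat > h.py <<'E'
import numpy as np, cv2
from scipy.spatial.transform import Rotation as Ro
np.set_printoptions(precision=4,suppress=True)
def cast(uv,c,z):
    K=c["camera_matrix"];R=cv2.Rodrigues(np.array(c["rvec"]))[0];t=np.array(c["tvec"]).ravel()
    o=-R.T@t; uv=np.atleast_2d(uv).astype(float)
    d=(np.linalg.inv(K)@np.c_[uv,np.ones(len(uv))].T).T@R
    return o+d*((z-o[2])/d[:,2])[:,None]
def proj(P,c):
    return cv2.projectPoints(np.atleast_2d(P).astype(float),np.array(c["rvec"]),np.array(c["tvec"]),c["camera_matrix"],None)[0].reshape(-1,2)
def rect(mask,c,z):
    cs,_=cv2.findContours(mask.astype(np.uint8),cv2.RETR_EXTERNAL,cv2.CHAIN_APPROX_NONE)
    k=max(cs,key=cv2.contourArea); P=cast(k.reshape(-1,2),c,z)[:,:2]
    (cx,cy),(w,h),a=cv2.minAreaRect((P*1000).astype(np.float32))
    if w>h: w,h,a=h,w,a+90   # a: direction of short side, deg; long = a+90
    return np.array([cx/1000,cy/1000]),w,h,a
def rows(s,P,quat=None):  # TCP target -> shift in tool axes (units .25), turn (units 1.5)
    Rt=Ro.from_quat(s["eef_rot"]); d=Rt.inv().apply(np.array(P)-s["ee_pos"])/0.25
    w=np.zeros(3) if quat is None else (Rt.inv()*quat).as_rotvec()/1.5
    return d,w
def down(yaw):  # tool x down, tool y at yaw (deg) in the plane
    a=np.radians(yaw); x=np.array([0,0,-1.]); y=np.array([np.cos(a),np.sin(a),0]); return Ro.from_matrix(np.c_[x,y,np.cross(x,y)])
E
python3 - <<'E'
from h import *
for n,boxes in(("top",dict(wax=(400,250,436,292),anv=(280,265,325,312),hold=(195,275,243,318))),("side",dict(wax=(250,335,310,385),anv=(240,215,300,260),hold=(240,110,295,195)))):
    f=dict(np.load(f"pics/{n}0.npz")); p=f["p"]; hsv=cv2.cvtColor(p,cv2.COLOR_BGR2HSV); H,S,V=[hsv[...,i] for i in range(3)]
    def box(k):
        m=np.zeros(p.shape[:2],bool);a=boxes[k];m[a[1]:a[3],a[0]:a[2]]=1;return m
    g=box("wax")&(H>60)&(H<95)&(S>120); print(n,"wax",g.sum(),rect(cv2.morphologyEx(g.astype(np.uint8),cv2.MORPH_CLOSE,np.ones((5,5))),f,.018))
    w=box("wax")&(S<110)&(V>150)&(cv2.erode(cv2.morphologyEx(g.astype(np.uint8),cv2.MORPH_CLOSE,np.ones((9,9))),np.ones((3,3)))>0)
    if w.sum(): print(" cross",w.sum(),cast(np.argwhere(w)[:,::-1].mean(0),f,.018))
    br=box("anv")&(S<60)&(V>180); print(" pad",br.sum(),rect(br,f,.045))
    an=box("anv")&(S<75); print(" foot",an.sum(),rect(an,f,.008))
    ho=box("hold")&(S>110)&(V<130); print(" hold",ho.sum(),rect(ho,f,.045))
    if n=="side":
        te=box("hold")&(S<80);ys,xs=np.nonzero(te);print(" tester px",xs.min(),xs.max(),ys.min(),ys.max())
    a=[cv2.resize(p[y0:y1,x0:x1],(260,260),interpolation=cv2.INTER_NEAREST) for x0,y0,x1,y1 in boxes.values()]
    globals()[n]=np.hstack(a)
cv2.imwrite("pics/crops.png",np.vstack([top,side]))
E
```

```text
top wax 269 (array([ 0.5932, -0.1948]), 29.403156280517578, 54.38152313232422, 116.72968864440918)
 cross 20 [[ 0.5844 -0.2024  0.018 ]]
 pad 219 (array([0.5674, 0.0727]), 23.121440887451172, 42.494850158691406, 99.9172010421753)
 foot 1404 (array([0.575 , 0.0713]), 98.13241577148438, 101.34443664550781, 3.220503091812134)
 hold 211 (array([0.5492, 0.245 ]), 49.702762603759766, 56.75147247314453, 74.87857818603516)
side wax 710 (array([ 0.5923, -0.2001]), 36.762184143066406, 58.515499114990234, 116.15093612670898)
 cross 47 [[ 0.5806 -0.1999  0.018 ]]
 pad 222 (array([0.5669, 0.075 ]), 23.650161743164062, 48.210811614990234, 95.10935735702515)
 foot 1246 (array([0.5727, 0.0823]), 91.97052764892578, 103.26081848144531, 0.2941918969154358)
 hold 1301 (array([0.553 , 0.2308]), 73.81111907958984, 104.83136749267578, 163.76150512695312)
 tester px 240 294 120 194
```

View pics/crops.png

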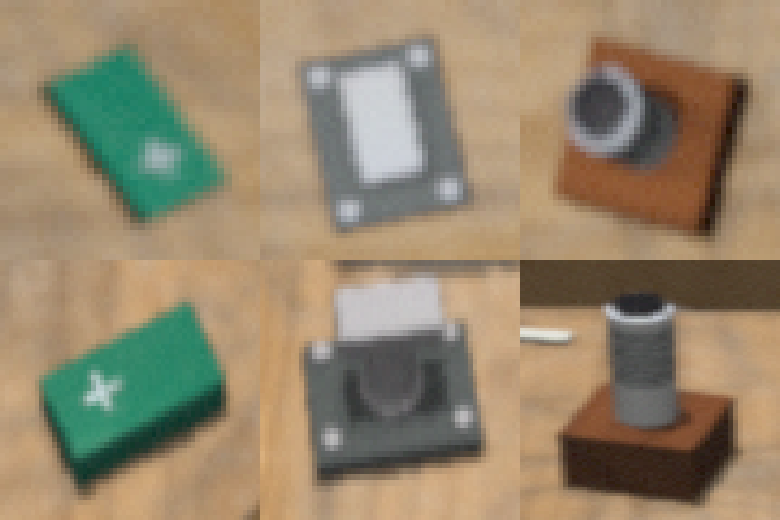

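Crops: the cross (about (417,274) in top) lies towards the robot along the block's length. The pad is bright and lies at about 8° to x. The tester stands in the brown holder with its axis near the middle. Next: what's in the way when drawing back, and the first move.

```bash
python3 - <<'E'
from h import *
from bench import r,vision
s=r.read_state(); M=Ro.from_quat(s["eef_rot"]).as_matrix(); print("tool axes cols\n",M, "yaw y",np.degrees(np.arctan2(M[1,1],M[0,1])))
Z=np.full((16,22),-1.)
for n in("top","side"):
    f=dict(np.load(f"pics/{n}0.npz")); d=f["d"]; K=f["camera_matrix"];R=cv2.Rodrigues(f["rvec"])[0]
    v,u=np.nonzero(d>0); q=np.c_[(u-K[0,2])/K[0,0],(v-K[1,2])/K[1,1],np.ones(len(u))]*d[v,u][:,None]
    P=(q-f["tvec"].ravel())@R
    print(n,"pole px",proj([[.43,-.51,0],[.43,-.51,.3]],f))
    ok=P[:,2]<.7
    P=P[ok]; i=((P[:,0])/.05).astype(int); j=((P[:,1]+.75)/.05).astype(int); k=(i>=0)&(i<16)&(j>=0)&(j<22)
    np.maximum.at(Z,(i[k],j[k]),P[k,2])
print("cols y from -.75 step .05; rows x from 0 step .05; cm"); print((Z*100).round().astype(int))
c=vision.get_calibration("wrist"); Rw=cv2.Rodrigues(c["rvec"])[0]; print("cam in tool",M.T@(-Rw.T@np.ravel(c["tvec"])-s["ee_pos"])); print(M.T@Rw.T); print(c["camera_matrix"])
print(rows(s,[.17,-.38,.3]))
E
```

```text
tool axes cols
 [[-0.0006  0.3966 -0.918 ]
 [ 0.0011 -0.918  -0.3966]
 [-1.     -0.0013  0.0001]] yaw y -66.63118088332854
top pole px [[562.6449 337.5356]
 [647.1369 333.0411]]
side pole px [[135.2588 593.7596]
 [ 67.1324 485.9263]]
cols y from -.75 step .05; rows x from 0 step .05; cm
[[ -78  -79  -78  -78  -79  -78  -79  -78  -78  -79  -78  -69  -28 -100
  -100 -100 -100    0    0  -79  -79  -79]
 [ -78  -78  -79  -79  -78  -78  -78  -79  -79  -79  -79  -69  -22 -100
     1    2    2    2    1  -78  -79  -79]
 [ -79  -78  -78  -79  -78  -79  -79  -79  -79  -79  -79    0    0    1
     2    2    2    2    0  -78  -79  -78]
 [ -78  -78  -79  -79  -79 -100  -81  -80  -80  -80  -79    0    0    0
   -69  -68   -1   -1  -69 -100  -79 -100]
 [ -78  -80 -100 -100 -100 -100  -18   46   44  -18  -18  -18  -18  -18
   -18  -18  -18  -18  -18  -18  -18  -18]
 [-100    0    0    0   22   26   15   47   44    0  -18  -18  -18  -18
   -18  -18  -18  -18  -18  -18  -18    0]
 [-100    1    1    1    1    3   17   11    2    1  -24  -25  -25  -26
   -25  -26  -25  -25  -25  -25    1    1]
 [-100 
[... 597 characters left out ...]
46    3   15    1    1    2    3    1    2
     1    1    1    1    1    1    1    1]
 [-100   64   64   64   55   55   18   18    1    1    1    1    1    1
     1    1    1    1    1    1    1    2]
 [-100   64   64   65   65   63   65   65    3    2    5    5    5    1
     1    2    2    4    5    3    3   18]
 [-100 -100 -100   66   66   67   65   65   66   63   67   67   68   63
    70   63   63   69   69   68   70   70]]
cam in tool [-0.1629  0.0002 -0.0838]
[[-0.0003 -0.3004  0.9538]
 [ 1.      0.0012  0.0007]
 [-0.0013  0.9538  0.3004]]
[[358.2326   0.     323.2483]
 [  0.     358.2326 239.5288]
 [  0.       0.       1.    ]]
(array([-0.3116, -0.834 , -0.0215]), array([0., 0., 0.]))
```

```bash
python3 - <<'E'
from h import *
from bench import r,vision
for n in("top","side"):
    f=dict(np.load(f"pics/{n}0.npz")); d=f["d"]; K=f["camera_matrix"];R=cv2.Rodrigues(f["rvec"])[0]
    print(n,"tcp",proj([[.248,-.573,.22],[0,0,0],[0,0,.4]],f))
    v,u=np.nonzero(d>0); q=np.c_[(u-K[0,2])/K[0,0],(v-K[1,2])/K[1,1],np.ones(len(u))]*d[v,u][:,None]
    P=(q-f["tvec"].ravel())@R
    k=(P[:,0]>.1)&(P[:,0]<.35)&(P[:,1]>-.5)&(P[:,1]<-.2)&(P[:,2]>.1)
    print(k.sum(), np.c_[u,v,P][k][::max(1,k.sum()//8)])
p,_=vision.camera("wrist"); cv2.imwrite("pics/w0.png",p)
E
```

```text
top tcp [[672.4989 437.7286]
 [347.8451 561.0768]
 [367.4443 683.6951]]
2042 [[566.     380.       0.35    -0.4293   0.1585]
 [593.     426.       0.2567  -0.4918   0.111 ]
 [626.     436.       0.254   -0.4945   0.2151]
 [583.     447.       0.2666  -0.3486   0.3537]
 [585.     453.       0.2618  -0.3415   0.3718]
 [617.     458.       0.2656  -0.355    0.4313]
 [582.     464.       0.2425  -0.3442   0.3521]
 [601.     469.       0.2455  -0.3468   0.4005]
 [622.     476.       0.2442  -0.3545   0.4376]]
side tcp [[-146.5695  602.2852]
 [ -52.9005  269.0856]
 [-176.9087   63.3677]]
534 [[  0.     400.       0.2534  -0.3314   0.129 ]
 [  6.     412.       0.2531  -0.3336   0.1039]
 [ 14.     445.       0.2908  -0.3903   0.1303]
 [  6.     454.       0.2919  -0.4073   0.1433]
 [  5.     464.       0.299   -0.4227   0.1517]
 [ 14.     467.       0.3098  -0.426    0.1514]
 [  9.     469.       0.3062  -0.4292   0.1536]
 [ 36.     470.       0.337   -0.4318   0.1565]
 [ 40.     473.       0.3403  -0.4331   0.1519]]
```

View pics/w0.png

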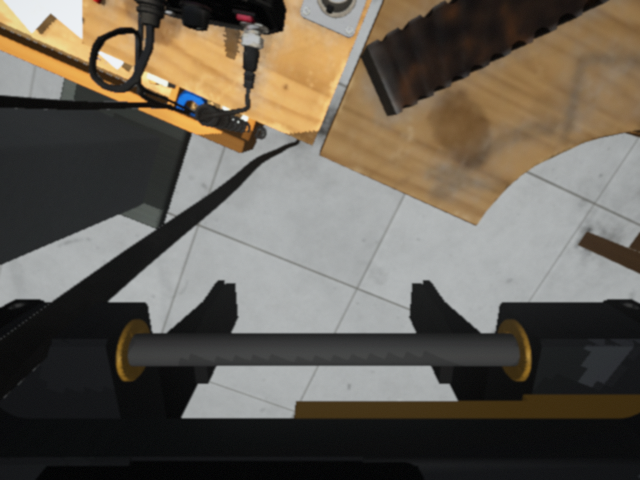

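Wrist view: the fingers hang over the floor gap. A dark cable runs from (300,140) to (0,370), passing in front of the left finger, so it is raised. I'll take its 3D course before drawing back.

```bash
python3 - <<'E'
from h import *
from bench import r,vision
c=vision.get_calibration("wrist"); p,d=vision.camera("wrist")
K=c["camera_matrix"];R=cv2.Rodrigues(np.array(c["rvec"]))[0]
def w(u,v,d,f):
    K=f["camera_matrix"];R=cv2.Rodrigues(np.array(f["rvec"]))[0]
    return (np.array([(u-K[0,2])/K[0,0],(v-K[1,2])/K[1,1],1])*d[v,u]-np.ravel(f["tvec"]))@R
print("wrist cable")
for u,v in[(297,143),(270,157),(245,172),(225,190),(200,212),(160,242),(120,273),(80,300),(40,335),(5,360),(100,103),(30,103)]: print(u,v,p[v,u],d[v,u],w(u,v,d,c))
f=dict(np.load("pics/top0.npz"))
print("top")
for u,v in[(480,407),(500,411),(520,425),(540,434),(560,441),(580,449),(600,458),(620,468),(635,474),(530,405),(560,407),(600,410),(630,413)]: print(u,v,f["p"][v,u],w(u,v,f["d"],f))
E
python3 -c "
import cv2;p=cv2.imread('pics/top0.png')[270:480,400:640];cv2.imwrite('pics/tc.png',cv2.resize(p,None,fx=3,fy=2.8))"
```

```text
wrist cable
297 143 [50 51 53] 0.8226552 [ 0.2679 -0.4989 -0.4663]
270 157 [66 67 68] 0.4578605 [ 0.2638 -0.4925 -0.0835]
245 172 [25 27 28] 0.30193797 [ 0.2651 -0.4944  0.0798]
225 190 [26 28 27] 0.23281592 [ 0.2634 -0.4975  0.1532]
200 212 [27 28 28] 0.184041 [ 0.2613 -0.499   0.2051]
160 242 [26 27 28] 0.13844778 [ 0.2608 -0.4995  0.2532]
120 273 [21 21 21] 0.11104662 [ 0.2601 -0.4999  0.2821]
80 300 [17 18 17] 0.09179785 [ 0.2612 -0.5002  0.302 ]
40 335 [10 10 10] 0.07817843 [ 0.2605 -0.5011  0.3166]
5 360 [ 9  9 10] 0.06896043 [ 0.2612 -0.5014  0.3261]
100 103 [14 15 16] 0.35897246 [ 0.2565 -0.3261  0.0015]
30 103 [11 11 11] 0.2638965 [ 0.2541 -0.3356  0.1031]
top
480 407 [50 65 78] [ 0.2555 -0.3969 -0.2951]
500 411 [41 48 66] [ 0.2779 -0.355  -0.0144]
520 425 [156 152 151] [ 0.1263 -0.6895 -0.8019]
540 434 [157 152 149] [ 0.0913 -0.7593 -0.8042]
560 441 [154 149 146] [ 0.0659 -0.8234 -0.7924]
580 449 [ 7 11  0] [ 0.263  -0.3462  0.3483]
600 458 [17 14  0] [ 0.261  -0.3455  0.4048]
620 468 [42 36 37] [ 0.2552 -0.3514  0.4414]
635 474 [82 78 79] [ 0.2521 -0.3579  0.4628]
530 405 [49 46 49] [ 0.3017 -0.3746  0.1074]
560 407 [154 148 146] [ 0.1815 -0.8461 -0.8047]
600 410 [162 156 152] [ 0.1652 -0.9862 -0.7939]
630 413 [162 155 152] [ 0.1496 -1.0938 -0.7931]
```

View pics/tc.png

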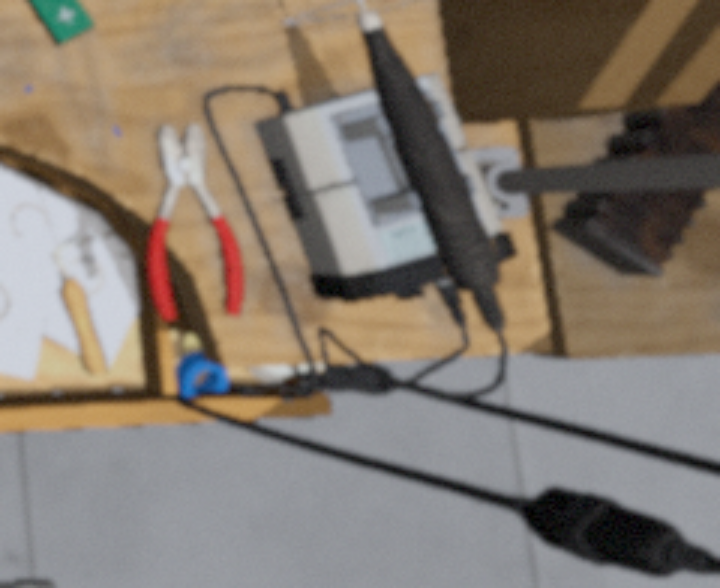

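The enlarged crop shows the grey pole at the right and two hanging cables. They run vertically at about (0.26,-0.50) and (0.255,-0.345), the second with a thicker body above z 0.35. I'll treat them as solid and draw back inside them.

```bash
python3 -m pendant '0 0 0.2 0 0 0; 0 -0.03 0.34 0 0 0; -0.03 -0.25 0.34 0 0 0; -0.07 -0.45 0.33 0 0 0; -0.07 -0.65 0.32 0 0 0; -0.07 -0.85 0.31 0 0 0; -0.07 -0.97 0.31 0 0 0; -0.07 -0.97 0.31 0 0 0' 
python3 - <<'E'
from bench import r
s=r.read_state();print(s["joint_positions"],s["ft_force"])
E
```

```text
time: 1.0
ee_pos: [0.079, -0.379, 0.2403]
eef_rot: [-0.693, -0.143, 0.693, -0.143]
ft_force: [-0.2, -0.5, 0.7]
width: 0.0869
[ 1.2875745  -0.209982   -0.0349913   1.9964074  -0.00728354  1.35437123
  0.09075641] [-0.24916631 -0.4512597   0.67993479]
```

```bash
python3 -m pendant '0 -0.05 0 -0.1 0 0; 0 -0.1 -0.02 -0.2 0 0; 0 -0.14 -0.03 -0.3 0 0; 0 -0.14 -0.03 -0.4 0 0; 0 -0.14 -0.03 -0.5 0 0; 0 -0.14 -0.03 -0.6 0 0; 0 -0.14 -0.03 -0.7 0 0; 0 -0.14 -0.03 -0.7 0 0' 
cat > arc.py <<'E'
import sys
from h import *
from bench import r
s=r.read_state(); Rt=Ro.from_quat(s["eef_rot"]); M=Rt.as_matrix(); yaw=np.degrees(np.arctan2(M[1,1],M[0,1]))
print("j",s["joint_positions"],"yaw",yaw,"R",np.hypot(*s["ee_pos"][:2]),"th",np.degrees(np.arctan2(s["ee_pos"][1],s["ee_pos"][0])))
for a in sys.argv[1:]:  # R,theta,z,yaw
    R,t,z,y=map(float,a.split(",")); t=np.radians(t)
    d,w=rows(s,[R*np.cos(t),R*np.sin(t),z],down(y)); print(a,np.round(d,3),np.round(w,3))
E
python3 arc.py .35,-72,.24,18 .35,-66,.24,24 .35,-60,.24,30 .35,-54,.24,36 .35,-48,.24,42 .35,-42,.24,48 .35,-36,.24,54 .35,-30,.24,60
```

```text
time: 1.8
ee_pos: [0.0738, -0.347, 0.2401]
eef_rot: [0.527, 0.472, -0.527, 0.472]
ft_force: [0.4, 0.1, -0.3]
width: 0.0869
j [ 1.1422 -0.2983  0.073   2.0625  0.0217  1.3766  1.0977] yaw -6.31221210040696 R 0.3547890791195106 th -77.99106579907529
.35,-72,.24,18 [ 0.     0.13  -0.071] [-0.283  0.    -0.   ]
.35,-66,.24,24 [ 0.     0.26  -0.139] [-0.353  0.    -0.   ]
.35,-60,.24,30 [ 0.     0.383 -0.219] [-0.423  0.    -0.   ]
.35,-54,.24,36 [ 0.     0.496 -0.312] [-0.492  0.    -0.   ]
.35,-48,.24,42 [ 0.     0.599 -0.416] [-0.562  0.    -0.   ]
.35,-42,.24,48 [ 0.     0.691 -0.531] [-0.632  0.    -0.   ]
.35,-36,.24,54 [ 0.     0.77  -0.654] [-0.702  0.    -0.   ]
.35,-30,.24,60 [ 0.     0.836 -0.785] [-0.772  0.    -0.   ]
```

```bash
python3 -m pendant '0 0 -0.01 -0.1 0 0; 0 0.03 -0.03 -0.2 0 0; 0 0.13 -0.08 -0.28 0 0; 0 0.25 -0.15 -0.35 0 0; 0 0.38 -0.23 -0.42 0 0; 0 0.49 -0.32 -0.49 0 0; 0 0.6 -0.43 -0.56 0 0; 0 0.69 -0.54 -0.63 0 0' 
python3 arc.py .38,-36,.26,40 .43,-30,.28,20 .48,-24,.3,0 .52,-20,.32,-20
```

```text
time: 2.6
ee_pos: [0.2618, -0.231, 0.2401]
eef_rot: [0.256, 0.659, -0.255, 0.659]
ft_force: [0.4, -0.8, 0.7]
width: 0.0871
j [ 0.8144 -0.2956 -0.1791  2.0607 -0.0531  1.372   1.4849] yaw 47.639166057122615 R 0.34912124981211046 th -41.430506307100174
.38,-36,.26,40 [-0.08   0.146  0.114] [ 0.089  0.    -0.   ]
.43,-30,.28,20 [-0.16   0.346  0.284] [ 0.322  0.    -0.   ]
.48,-24,.3,0 [-0.239  0.582  0.426] [ 0.554  0.    -0.   ]
.52,-20,.32,-20 [-0.319  0.769  0.527] [ 0.787  0.    -0.   ]
```

```bash
python3 -m pendant '-0.04 0.1 0.08 0.1 0 0; -0.08 0.2 0.18 0.2 0 0; -0.1 0.3 0.26 0.3 0 0; -0.1 0.4 0.32 0.4 0 0; -0.1 0.5 0.38 0.5 0 0; -0.1 0.6 0.43 0.6 0 0; -0.1 0.7 0.48 0.7 0 0; -0.1 0.75 0.5 0.75 0 0' 
python3 arc.py .6245,-18.3,.2,-63.3
```

```text
time: 3.4
ee_pos: [0.4809, -0.1763, 0.2646]
eef_rot: [0.57, 0.419, -0.569, 0.419]
ft_force: [-0.2, 0.4, 0.4]
width: 0.087
j [ 0.7095  0.0919 -0.4727  1.6685  0.0408  1.3914 -0.0711] yaw -17.321918281552165 R 0.5122047650930452 th -20.13610329145577
.6245,-18.3,.2,-63.3 [ 0.258  0.451 -0.058] [ 0.535 -0.001  0.001]
```

```bash
python3 -m pendant '0.05 0.1 -0.01 0.1 0 0; 0.1 0.2 -0.03 0.2 0 0; 0.18 0.3 -0.05 0.3 0 0; 0.25 0.4 -0.06 0.4 0 0; 0.26 0.45 -0.06 0.5 0 0; 0.26 0.45 -0.06 0.535 0 0; 0.26 0.45 -0.06 0.535 0 0' 
cat > wax.py <<'E'
import sys
from h import *
from bench import r,vision
zt=float(sys.argv[1])
s=r.read_state(); c=vision.get_calibration("wrist"); p,d=vision.camera("wrist"); cv2.imwrite("pics/%s.png"%sys.argv[2],p)
hsv=cv2.cvtColor(p,cv2.COLOR_BGR2HSV); H,S,V=cv2.split(hsv)
# top face only: brighter green
g=((H>55)&(H<100)&(S>110)&(V>60)).astype(np.uint8)
n,l,st,_=cv2.connectedComponentsWithStats(g); k=1+np.argmax(st[1:,4]); g=cv2.morphologyEx((l==k).astype(np.uint8),cv2.MORPH_CLOSE,np.ones((9,9)))
print("bbox",st[k],"V pct",np.percentile(V[l==k],[5,25,50,75,95]))
print("all",rect(g,c,zt))
t=g*(V>np.percentile(V[l==k],60)*0.8).astype(np.uint8); t=cv2.morphologyEx(t,cv2.MORPH_OPEN,np.ones((5,5)))
b=rect(t,c,zt); print("top",b)
w=((S<110)&(V>130)&(cv2.erode(g,np.ones((9,9)))>0)); print("cross px",np.argwhere(w)[:,::-1].mean(0),cast(np.argwhere(w)[:,::-1].mean(0),c,zt))
E
python3 wax.py .018 w1; python3 arc.py
```

```text
time: 4.1
ee_pos: [0.5912, -0.1956, 0.1992]
eef_rot: [-0.687, -0.165, 0.688, -0.164]
ft_force: [0.4, 0.5, -0.8]
width: 0.0869
bbox [ 308  183   32   58 1603] V pct [62. 64. 74. 77. 80.]
all (array([ 0.5948, -0.1948]), 29.788772583007812, 57.7143440246582, 117.79574203491211)
top (array([ 0.5949, -0.1949]), 29.610328674316406, 57.364166259765625, 117.04715538024902)
cross px [323.7368 224.7895] [[ 0.5834 -0.2005  0.018 ]]
j [ 0.5504  0.3677 -0.391   1.4828  0.1413  1.3194 -0.9496] yaw -62.874344472405724 R 0.6226270417309427 th -18.322020933454795
```

View pics/w1.png

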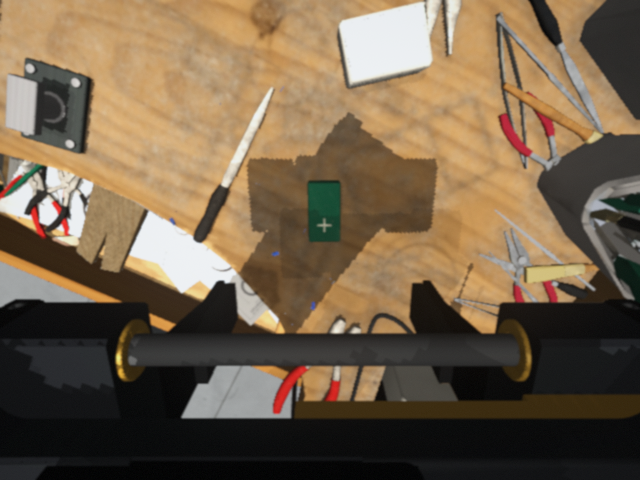

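Wrist view: block at (308–340, 183–241), cross at (324,225). It agrees with the overhead estimate, so I descend and grasp.

```bash
python3 -m pendant '0.15 0.004 -0.014 0 0 0; 0.33 0.004 -0.014 0 0 0; 0.5 0.004 -0.014 0 0 0; 0.65 0.004 -0.014 0 0 0; 0.73 0.004 -0.014 0 0 0; 0.78 0.004 -0.014 0 0 0; 0.78 0.004 -0.014 0 0 0' 
python3 -m pendant '0 0 0 0 0 0; 0 0 0 0 0 0; 0 0 0 0 0 0; 0 0 0 0 0 0; 0 0 0 0 0 0; 0 0 0 0 0 0; 0 0 0 0 0 0; 0 0 0 0 0 0' -1 20
```

```text
time: 4.85
ee_pos: [0.5937, -0.1949, 0.0039]
eef_rot: [-0.687, -0.167, 0.688, -0.166]
ft_force: [-0.4, 0.2, -0.4]
width: 0.087
time: 5.65
ee_pos: [0.5945, -0.195, 0.005]
eef_rot: [-0.687, -0.166, 0.687, -0.166]
ft_force: [0.1, -1.2, -0.7]
width: 0.0316
```

```bash
python3 -m pendant '-0.08 0 0 0 0 0; -0.2 0 0 0 0 0; -0.4 0 0 0 0 0; -0.55 0 0 0 0 0; -0.7 0 0 0 0 0; -0.7 0 0 0 0 0' 
python3 arc.py .59,-2,.18,-82
```

```text
time: 6.25
ee_pos: [0.5971, -0.1955, 0.1861]
eef_rot: [0.69, 0.165, -0.685, 0.168]
ft_force: [0.6, -0.1, 0.0]
width: 0.0317
j [ 0.5466  0.3817 -0.3916  1.4937  0.1499  1.2867 -0.9559] yaw -62.77345690025496 R 0.628329743010446 th -18.13286978918885
.59,-2,.18,-82 [ 0.022 -0.636 -0.293] [ 0.224 -0.005 -0.004]
```

```bash
python3 -m pendant '0 -0.15 -0.07 0.08 0 0; 0 -0.3 -0.14 0.16 0 0; 0.02 -0.45 -0.2 0.22 0 0; 0.02 -0.58 -0.26 0.22 0 0; 0.02 -0.64 -0.29 0.22 0 0; 0.02 -0.64 -0.29 0.22 0 0; 0.02 -0.64 -0.29 0.22 0 0' 
python3 - <<'E'
from h import *
from bench import r,vision
s=r.read_state(); c=vision.get_calibration("wrist"); p,d=vision.camera("wrist"); np.savez("pics/w2.npz",p=p,d=d,**c); cv2.imwrite("pics/w2.png",p)
print(s["ee_pos"],s["eef_rot"],"pad px",proj([.567,.074,.045],c))
E
```

```text
time: 6.95
ee_pos: [0.5856, -0.0203, 0.1746]
eef_rot: [-0.705, -0.051, 0.705, -0.052]
ft_force: [-0.3, -0.6, 0.0]
width: 0.0318
[ 0.5856 -0.0203  0.1746] [-0.705  -0.0511  0.7055 -0.0515] pad px [[210.2933 235.4038]]
```

View pics/w2.png

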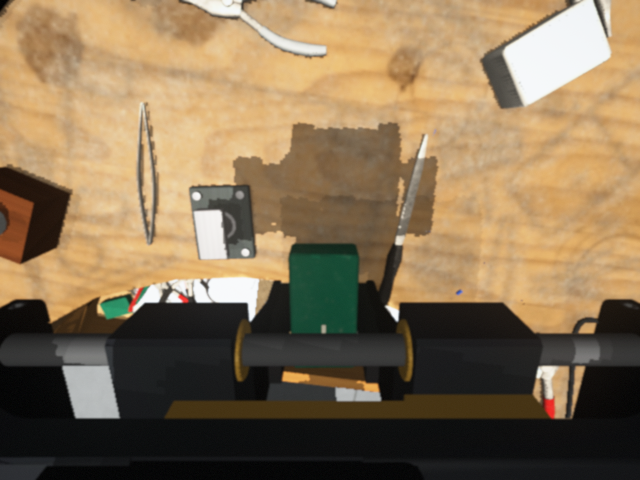

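Wrist view: block square in the grip with the cross at the near end (325,328). Pad at about (210,234), foot (190–256, 185–258). Now I measure the pad exactly.

```bash
python3 - <<'E'
from h import *
f=dict(np.load("pics/w2.npz")); p=f["p"]; H,S,V=cv2.split(cv2.cvtColor(p,cv2.COLOR_BGR2HSV))
m=np.zeros(p.shape[:2],np.uint8); m[203:266,190:232]=1
b=m*((S<60)&(V>120)).astype(np.uint8); b=cv2.morphologyEx(b,cv2.MORPH_OPEN,np.ones((3,3)));print("pad",b.sum(),rect(b,f,.045))
m[:]=0; m[178:266,184:262]=1
a=m*(((S<90)|(V<70))).astype(np.uint8);a=cv2.morphologyEx(a,cv2.MORPH_OPEN,np.ones((5,5))); k=rect(a,f,.008); print("foot+pad",k)
# bolts at z~.008..
g=m*((S<60)&(V>130)).astype(np.uint8); n,l,st,ce=cv2.connectedComponentsWithStats(g); print([(st[i,4],cast(ce[i],f,.009)[0]) for i in range(1,n) if st[i,4]>20])
g=((H>55)&(H<100)&(S>110)&(V>50)).astype(np.uint8); n,l,st,ce=cv2.connectedComponentsWithStats(g[:, 280:370].copy()); print(st[1:][st[1:,4]>500])
E
```

```text
pad 1435 (array([0.5676, 0.0745]), 24.972728729248047, 44.203128814697266, 100.33562469482422)
foot+pad (array([0.5679, 0.0736]), 57.24369812011719, 72.45775604248047, 100.7314624786377)
[(np.int32(87), array([0.5909, 0.0998, 0.009 ])), (np.int32(41), array([0.5981, 0.0596, 0.009 ])), (np.int32(1425), array([0.5557, 0.0851, 0.009 ])), (np.int32(73), array([0.5422, 0.05  , 0.009 ]))]
[[  10  253   68   80 5249]]
```

```bash
python3 - <<'E'
from h import *
from bench import r
f=dict(np.load("pics/w2.npz")); p=f["p"]; s=r.read_state(); Rt=Ro.from_quat(s["eef_rot"])
H,S,V=cv2.split(cv2.cvtColor(p,cv2.COLOR_BGR2HSV))
col=[np.nonzero((H[230:270,u]>55)&(H[230:270,u]<100)&(S[230:270,u]>110))[0].min()+230 for u in range(300,350,5)]; print(col)
row=[np.nonzero((H[v,280:370]>55)&(H[v,280:370]<100)&(S[v,280:370]>110))[0][[0,-1]]+280 for v in range(255,300,10)]; print(row)
zt=s["ee_pos"][2]+.013
P=cast([[u,v-.5] for u,v in zip(range(300,350,5),col)],f,zt); print("far edge in tool",Rt.inv().apply(P-s["ee_pos"])[::4])
P=cast([[a-.5,v] for (a,b),v in zip(row,range(255,300,10))]+[[b+.5,v] for (a,b),v in zip(row,range(255,300,10))],f,zt);print(Rt.inv().apply(P-s["ee_pos"]))
print(s["ee_pos"],"hover",rows(s,[.5677,.074,.08],down(-79.5)))
E
```

```text
[np.int64(253), np.int64(252), np.int64(246), np.int64(246), np.int64(245), np.int64(245), np.int64(245), np.int64(245), np.int64(245), np.int64(245)]
[array([291, 357]), array([290, 357]), array([291, 356]), array([290, 358]), array([290, 357])]
far edge in tool [[-0.013  -0.0111 -0.0307]
 [-0.013  -0.0023 -0.0345]
 [-0.013   0.0066 -0.0345]]
[[-0.013  -0.0154 -0.0295]
 [-0.013  -0.0159 -0.0248]
 [-0.013  -0.0156 -0.0199]
 [-0.013  -0.0162 -0.015 ]
 [-0.013  -0.0163 -0.0099]
 [-0.013   0.0144 -0.0296]
 [-0.013   0.0146 -0.0248]
 [-0.013   0.0143 -0.02  ]
 [-0.013   0.0153 -0.015 ]
 [-0.013   0.015  -0.01  ]]
[ 0.5856 -0.0212  0.1746] hover (array([ 0.3781, -0.3875,  0.0161]), array([-0.0263,  0.0005, -0.0005]))
```

```bash
python3 -m pendant '0.05 -0.1 0 -0.026 0 0; 0.12 -0.22 0.01 -0.026 0 0; 0.22 -0.33 0.012 -0.026 0 0; 0.3 -0.388 0.012 -0.026 0 0; 0.38 -0.388 0.012 -0.026 0 0; 0.38 -0.388 0.012 -0.026 0 0; 0.38 -0.388 0.012 -0.026 0 0; 0.38 -0.388 0.012 -0.026 0 0'
python3 - <<'E'
from h import *
from bench import r
s=r.read_state(); print(s["ee_pos"],s["ft_force"],rows(s,[.5687,.0742,.052],down(-79.5)))
E
```

```text
time: 7.8
ee_pos: [0.5695, 0.0752, 0.0811]
eef_rot: [0.705, 0.065, -0.704, 0.065]
ft_force: [-0.6, -0.1, -0.2]
width: 0.0316
[0.5695 0.0752 0.0811] [-0.6128 -0.1307 -0.2103] (array([0.1165, 0.0032, 0.0042]), array([-0.0002, -0.001 , -0.0002]))
```

```bash
python3 -m pendant '0.04 0.003 0.003 0 0 0; 0.08 0.003 0.003 0 0 0; 0.1 0.003 0.003 0 0 0; 0.11 0.003 0.003 0 0 0; 0.115 0.003 0.003 0 0 0; 0.115 0.003 0.003 0 0 0'
python3 -m pendant '0.004 0 0 0 0 0; 0.008 0 0 0 0 0; 0.008 0 0 0 0 0; 0.008 0 0 0 0 0'
```

```text
time: 8.4
ee_pos: [0.5681, 0.0751, 0.0512]
eef_rot: [-0.704, -0.065, 0.704, -0.065]
ft_force: [-0.2, -0.5, -0.4]
width: 0.0318
time: 8.8
ee_pos: [0.5684, 0.0751, 0.05]
eef_rot: [0.704, 0.065, -0.704, 0.065]
ft_force: [-2.3, -0.8, 4.9]
width: 0.0317
```

```bash
python3 -m pendant '-0.002 0 0 0 0 0; -0.002 0 0 0 0 0; -0.002 0 0 0 0 0; -0.002 0 0 0 0 0; -0.002 0 0 0 0 0' 0.6 20
python3 -m pendant '-0.1 0 0 0 0 0; -0.25 0 0 0 0 0; -0.4 0 0 0 0 0; -0.6 0 0 0 0 0; -0.75 0 0.03 0 0 0; -0.75 0 0.03 0 0 0; -0.75 0 0.03 0 0 0'
python3 - <<'E'
from h import *
from bench import r,vision
s=r.read_state(); c=vision.get_calibration("wrist"); p,d=vision.camera("wrist"); np.savez("pics/w3.npz",p=p,d=d,**c); cv2.imwrite("pics/w3.png",p)
H,S,V=cv2.split(cv2.cvtColor(p,cv2.COLOR_BGR2HSV))
g=((H>55)&(H<100)&(S>110)&(V>40)).astype(np.uint8); n,l,st,_=cv2.connectedComponentsWithStats(g); k=1+np.argmax(st[1:,4]); print(st[k])
g=cv2.morphologyEx((l==k).astype(np.uint8),cv2.MORPH_CLOSE,np.ones((9,9)))
print(rect(g,c,.063),[np.percentile(V[l==k],q) for q in(5,25,50,75,95)])
w=(S<110)&(V>130)&(cv2.erode(g,np.ones((9,9)))>0); print("cross",cast(np.argwhere(w)[:,::-1].mean(0),c,.063))
print("anvil corners px",proj([[.5677,.074,.063]],c))
q=[dict() for _ in range(0)]
for n in("top","side"):
    f=vision.get_calibration(n); P,_=vision.camera(n); H,S,V=cv2.split(cv2.cvtColor(P,cv2.COLOR_BGR2HSV)); m=np.zeros(P.shape[:2],bool); u,v=proj([.5677,.074,.05],f)[0].astype(int); m[v-40:v+40,u-40:u+40]=1
    g=m&(H>60)&(H<95)&(S>120); w=m&(S<110)&(V>150)&(cv2.erode(cv2.morphologyEx(g.astype(np.uint8),cv2.MORPH_CLOSE,np.ones((9,9))),np.ones((3,3)))>0)
    if g.sum()>50: print(n,g.sum(),rect(cv2.morphologyEx(g.astype(np.uint8),cv2.MORPH_CLOSE,np.ones((5,5))),f,.063),cast(np.argwhere(w)[:,::-1].mean(0),f,.063) if w.sum() else "")
E
```

```text
time: 9.3
ee_pos: [0.5681, 0.075, 0.0497]
eef_rot: [-0.704, -0.065, 0.704, -0.065]
ft_force: [-0.3, -0.3, -0.1]
width: 0.0633
time: 10.0
ee_pos: [0.561, 0.0737, 0.2379]
eef_rot: [0.705, 0.065, -0.704, 0.065]
ft_force: [-0.5, 1.0, -0.7]
width: 0.0696
[ 307  178   33   61 1742]
(array([0.5697, 0.075 ]), 30.493637084960938, 59.19814682006836, 101.38382720947266) [np.float64(67.0), np.float64(69.0), np.float64(71.0), np.float64(80.0), np.float64(83.0)]
cross [[0.5563 0.0726 0.063 ]]
anvil corners px [[323.8231 210.9995]]
side 427 (array([0.5674, 0.0656]), 40.3160285949707, 55.115447998046875, 100.52435970306396)
```

View pics/w3.png

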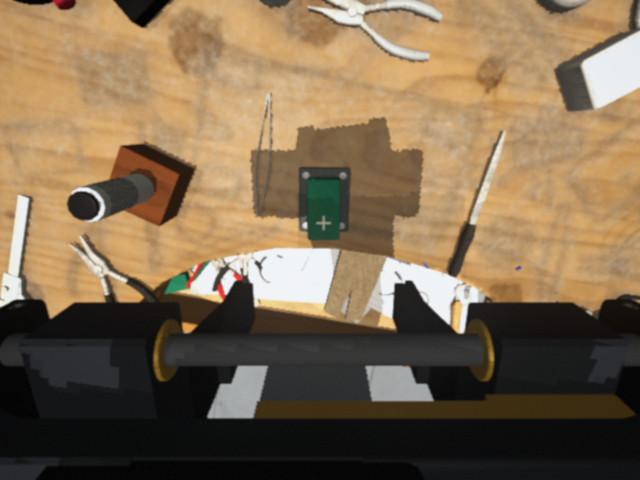

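Wrist view: block lies on the anvil with cross at (323,223), centre within about 1 mm of the pad centre. Tester cap is at about (86,205). Next I locate the tester axis.

```bash
python3 - <<'E'
from h import *
f=dict(np.load("pics/w3.npz")); p=f["p"]; H,S,V=cv2.split(cv2.cvtColor(p,cv2.COLOR_BGR2HSV))
m=np.zeros(V.shape,np.uint8); m[180:230,60:112]=1
dark=m*(V<60).astype(np.uint8); n,l,st,ce=cv2.connectedComponentsWithStats(dark); print([(st[i],ce[i]) for i in range(1,n) if st[i,4]>100])
i=1+np.argmax(st[1:,4]); print("cap dark",cast(ce[i],f,.136), cast(ce[i],f,.130))
# brown top face of holder
b=((H<15)&(S>110)&(V>80)).astype(np.uint8); b[:, :100]=0; b[:,210:]=0;b[:140]=0;b[230:]=0; b=cv2.morphologyEx(b,cv2.MORPH_CLOSE,np.ones((5,5))); print("holder top",b.sum(),rect(b,f,.045))
t=dict(np.load("pics/top0.npz")); p=t["p"]; H,S,V=cv2.split(cv2.cvtColor(p,cv2.COLOR_BGR2HSV))
m=np.zeros(V.shape,np.uint8); m[284:304,201:221]=1; n,l,st,ce=cv2.connectedComponentsWithStats(m*(V<90).astype(np.uint8)); print([(st[i],ce[i],cast(ce[i],t,.136)) for i in range(1,n) if st[i,4]>10])
t=dict(np.load("pics/side0.npz")); print(proj([[.552,.24,z] for z in(.045,.13,.136)],t))
p=t["p"]; S=cv2.cvtColor(p,cv2.COLOR_BGR2HSV)[...,1]
for v in(132,138,145,152): 
    x=np.nonzero(S[v,250:285]<95)[0]+250; print(v,x[[0,-1]])
E
```

```text
[(array([ 97, 180,  15,  23, 130], dtype=int32), array([106.5462, 187.4923])), (array([ 68, 192,  31,  27, 642], dtype=int32), array([ 83.162 , 205.2632]))]
cap dark [[0.555  0.2559 0.136 ]] [[0.553  0.2597 0.13  ]]
holder top 2260 (array([0.5535, 0.2559]), 60.92987060546875, 63.453433990478516, 163.5270538330078)
[(array([205, 288,   9,   9,  55], dtype=int32), array([208.9636, 291.7818]), array([[0.5547, 0.2558, 0.136 ]])), (array([212, 289,   9,  13,  56], dtype=int32), array([217.7143, 296.5893]), array([[0.5441, 0.2383, 0.136 ]]))]
[[266.2204 165.5384]
 [264.5007 130.5171]
 [264.3727 127.91  ]]
132 [250 284]
138 [250 284]
145 [259 284]
152 [259 284]
```

```bash
cat > st.py <<'E'
import sys
from h import *
from bench import r
s=r.read_state(); M=Ro.from_quat(s["eef_rot"]).as_matrix()
print(s["time"],s["ee_pos"],"F",s["ft_force"],"w",s["width"],"toolx",M[:,0],"yaw",np.degrees(np.arctan2(M[1,1],M[0,1])))
for a in sys.argv[1:]: print(a,*rows(s,[float(x) for x in a.split(",")],down(-79.5)))
E
python3 st.py .555,.256,.19
```

```text
10.15 [0.5601 0.0734 0.2357] F [-0.4368  0.8371  0.168 ] w 0.06968947998532517 toolx [-0.0024 -0.0003 -1.    ] yaw -79.44383095512265
.555,.256,.19 [ 0.1826 -0.7216 -0.1141] [0.0007 0.0016 0.0001]
```

```bash
python3 -m pendant '0 -0.15 -0.02 0 0 0; 0 -0.32 -0.05 0 0 0; 0.06 -0.5 -0.08 0 0 0; 0.12 -0.65 -0.1 0 0 0; 0.18 -0.72 -0.114 0 0 0; 0.18 -0.722 -0.114 0 0 0; 0.18 -0.722 -0.114 0 0 0' 1
python3 - <<'E'
from h import *
from bench import r,vision
s=r.read_state(); c=vision.get_calibration("wrist"); p,d=vision.camera("wrist"); np.savez("pics/w4.npz",p=p,d=d,**c); cv2.imwrite("pics/w4.png",p)
print(s["ee_pos"],proj([[.555,.256,z] for z in(.045,.11,.136)],c), d[proj([.555,.256,.136],c)[0].astype(int)[1],proj([.555,.256,.136],c)[0].astype(int)[0]])
E
```

```text
time: 10.85
ee_pos: [0.5553, 0.2558, 0.1911]
eef_rot: [-0.703, -0.065, 0.705, -0.066]
ft_force: [0.6, -0.2, -0.1]
width: 0.0866
[0.5553 0.2558 0.1911] [[322.6003 225.1337]
 [322.5378 248.9799]
 [322.5035 262.0662]] 0.23175423
```

View pics/w4.png

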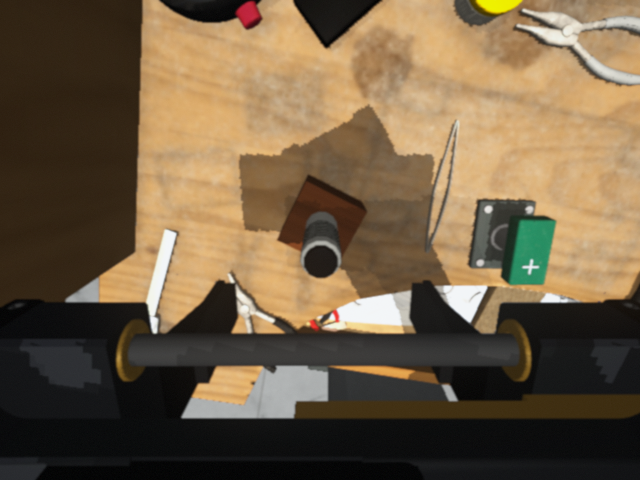

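Wrist view: cap centre at about (321,262), 1–2 px left of prediction, clear between the fingers. The block is still in place on the anvil. I descend and grip.

```bash
python3 -m pendant '0.1 -0.004 0 0 0 0; 0.2 -0.004 0 0 0 0; 0.3 -0.004 0 0 0 0; 0.38 -0.004 0 0 0 0; 0.42 -0.004 0 0 0 0; 0.42 -0.004 0 0 0 0'
python3 -m pendant '0 0 0 0 0 0; 0 0 0 0 0 0; 0 0 0 0 0 0; 0 0 0 0 0 0; 0 0 0 0 0 0; 0 0 0 0 0 0; 0 0 0 0 0 0; 0 0 0 0 0 0' -1 40; python3 st.py
```

```text
time: 11.5
ee_pos: [0.5555, 0.2558, 0.0866]
eef_rot: [-0.704, -0.064, 0.705, -0.065]
ft_force: [0.7, -0.5, 0.6]
width: 0.0874
time: 12.3
ee_pos: [0.5555, 0.2573, 0.0873]
eef_rot: [0.704, 0.065, -0.704, 0.065]
ft_force: [-0.6, 0.9, -0.7]
width: 0.0313
12.3 [0.5555 0.2573 0.0873] F [-0.5801  0.8598 -0.7251] w 0.03132045319233682 toolx [ 0.     -0.0001 -1.    ] yaw -79.43693432557457
```

```bash
python3 -m pendant '0 0 0 0 0 0; 0 0 0 0 0 0; 0 0 0 0 0 0; 0 0 0 0 0 0; 0 0 0 0 0 0' -1 40
python3 -m pendant '-0.03 0 0 0 0 0; -0.08 0 0 0 0 0; -0.14 0 0 0 0 0; -0.22 0 0 0 0 0; -0.35 0 0 0 0 0; -0.5 0 0 0 0 0; -0.5 0 0 0 0 0; -0.5 0 0 0 0 0' ; python3 st.py .5563,.0726,.19
```

```text
time: 12.8
ee_pos: [0.5555, 0.2573, 0.0872]
eef_rot: [-0.704, -0.065, 0.704, -0.065]
ft_force: [-0.6, 0.4, -0.8]
width: 0.0274
time: 13.6
ee_pos: [0.556, 0.2577, 0.2143]
eef_rot: [0.705, 0.065, -0.703, 0.065]
ft_force: [-0.3, -0.7, -1.6]
width: 0.0269
13.6 [0.556  0.2577 0.2143] F [-0.2541 -0.7416 -1.6424] w 0.02685711532811024 toolx [ 0.0029  0.0009 -1.    ] yaw -79.4389815896446
.5563,.0726,.19 [0.0964 0.7281 0.1348] [ 0.0007 -0.002   0.0003]
```

```bash
python3 -m pendant '0 0.15 0.03 0 0 0; 0 0.32 0.06 0 0 0; 0 0.5 0.1 0 0 0; 0.05 0.65 0.12 0 0 0; 0.1 0.728 0.135 0 0 0; 0.15 0.728 0.135 0 0 0; 0.17 0.728 0.135 0 0 0; 0.17 0.728 0.135 0 0 0'
python3 - <<'E'
from h import *
from bench import r,vision
s=r.read_state(); print(s["ee_pos"],s["ft_force"],s["width"])
for n in("wrist","side","top"):
    c=vision.get_calibration(n); p,d=vision.camera(n); np.savez(f"pics/{n}5.npz",p=p,d=d,**c)
    print(n,proj([[.5563,.0726,.063],s["ee_pos"]+[0,0,-.075],s["ee_pos"]+[0,0,-.067],s["ee_pos"]+[0,0,.049]],c))
    if n=="side": a=p
    if n=="wrist": b=p
u,v=275,225
A=cv2.resize(a[v-50:v+50,u-50:u+50],(400,400),interpolation=cv2.INTER_CUBIC); B=cv2.resize(b[200:320,260:380],(400,400),interpolation=cv2.INTER_CUBIC)
cv2.imwrite("pics/c5.png",np.hstack([A,B]))
E
```

```text
time: 14.4
ee_pos: [0.5549, 0.0736, 0.1688]
eef_rot: [-0.703, -0.066, 0.705, -0.066]
ft_force: [-0.2, 0.7, -0.5]
width: 0.027
[0.5549 0.0736 0.1688] [-0.1907  0.7006 -0.5255] 0.02703771023465895
wrist [[324.6579 236.9143]
 [323.0235 251.4877]
 [323.0114 255.4021]
 [322.6829 362.2775]]
side [[264.0949 215.8597]
 [262.5914 202.6525]
 [262.3954 199.2417]
 [259.304  145.4459]]
top [[300.475  290.7664]
 [299.6442 289.7911]
 [299.538  289.3475]
 [297.8051 282.1034]]
```

View pics/c5.png

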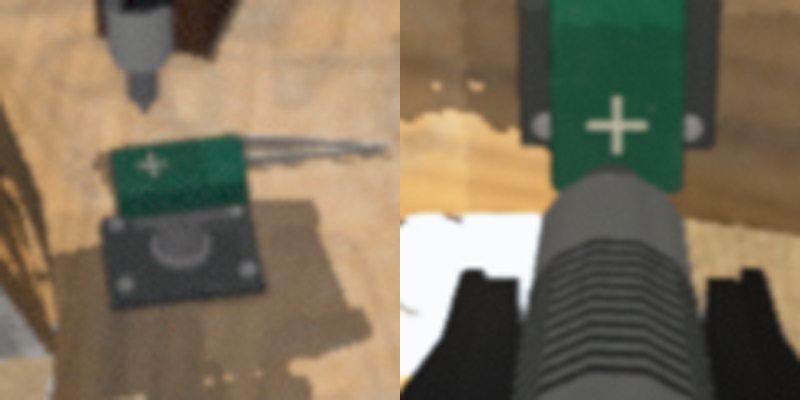

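Crop: side view (left) shows plunger tip at (261.3,202.5) and cross at (263,215.8). Wrist view (right) shows cross at (324.8,237.8) and tester axis at column 323.8. Both call for about 1.4 mm in +x and under 1 mm in -y. I correct and go down to just above the cross.

```bash
python3 -m pendant '0.02 0.004 -0.005 0 0 0; 0.04 0.004 -0.005 0 0 0; 0.06 0.004 -0.005 0 0 0; 0.075 0.004 -0.005 0 0 0; 0.085 0.004 -0.005 0 0 0; 0.085 0.004 -0.005 0 0 0; 0.085 0.004 -0.005 0 0 0'
cat > avg.py <<'E'
from h import *
from bench import r,vision
Z=[]
for i in range(6):
    vision.camera("side"); s=r.read_state(); Z.append(np.r_[s["ee_pos"],s["ft_force"]])
print(s["time"],np.mean(Z,0),np.std(Z,0),s["width"],Ro.from_quat(s["eef_rot"]).as_matrix()[:,0])
c=vision.get_calibration("side"); p,_=vision.camera("side"); b,_=vision.camera("wrist")
import sys
if len(sys.argv)>1:
    A=cv2.resize(p[175:275,225:325],(400,400),interpolation=cv2.INTER_CUBIC); B=cv2.resize(b[200:320,260:380],(400,400),interpolation=cv2.INTER_CUBIC)
    cv2.imwrite("pics/%s.png"%sys.argv[1],np.hstack([A,B]))
E
python3 avg.py c6
```

```text
time: 15.25
ee_pos: [0.5571, 0.0715, 0.1486]
eef_rot: [0.704, 0.065, -0.704, 0.065]
ft_force: [-0.5, -0.6, -1.4]
width: 0.0273
15.55 [ 0.5572  0.0715  0.1487  0.143   0.1478 -0.9833] [0.     0.     0.     0.2545 0.5816 0.4766] 0.027291236879864112 [ 0.0003 -0.0001 -1.    ]
```

View pics/c6.png

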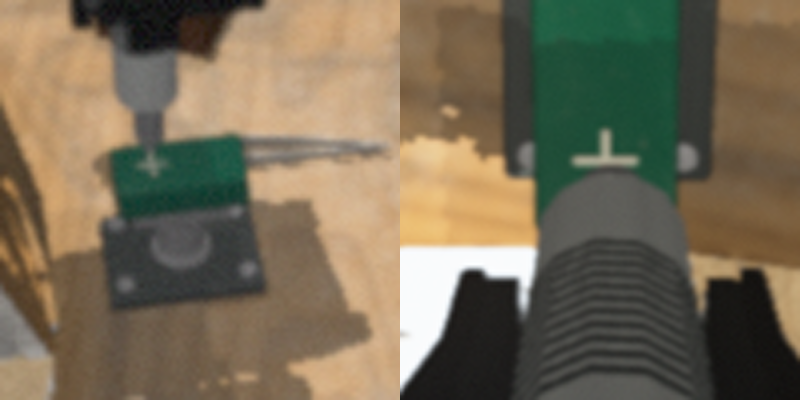

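Crop: in the side view the nose axis (262.4) lines up with the cross (263). In the wrist view the cross stem is at 606 and the body axis at about 613 (crop px), so I go 1.6 mm back along tool y.

```bash
python3 -m pendant '0 -0.003 0 0 0 0; 0 -0.0065 0 0 0 0; 0.01 -0.0065 0 0 0 0; 0.02 -0.0065 0 0 0 0; 0.03 -0.0065 0 0 0 0; 0.03 -0.0065 0 0 0 0; 0.03 -0.0065 0 0 0 0; 0.03 -0.0065 0 0 0 0'; python3 avg.py c7
```

```text
time: 16.45
ee_pos: [0.5569, 0.0731, 0.1411]
eef_rot: [0.704, 0.065, -0.704, 0.065]
ft_force: [0.4, 0.2, -0.8]
width: 0.027
16.75 [ 0.5568  0.0731  0.1411 -0.0117 -0.1334 -0.8622] [0.     0.     0.     0.3874 0.3678 0.4221] 0.02756660289459457 [ 0.0002 -0.0001 -1.    ]
```

View pics/c7.png

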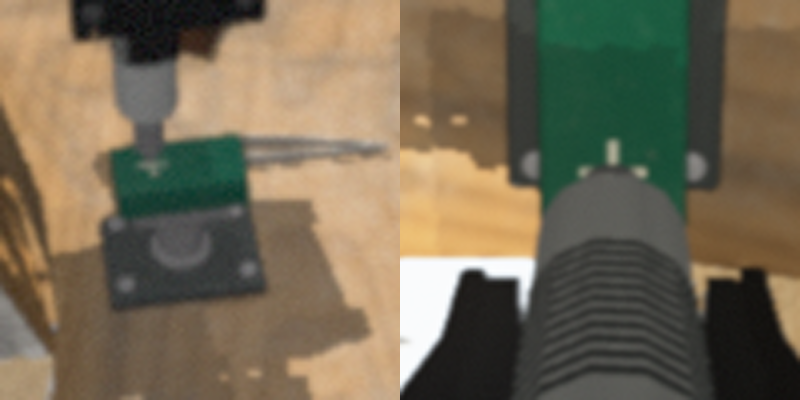

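Crop: cross stem and tester axis both at about 613 in the wrist part, and the nose is over the cross in the side part. Now I press in small steps.

```bash
python3 -m pendant '0.004 0 0 0 0 0; 0.008 0 0 0 0 0; 0.012 0 0 0 0 0; 0.016 0 0 0 0 0; 0.02 0 0 0 0 0; 0.02 0 0 0 0 0; 0.02 0 0 0 0 0'; python3 avg.py
```

```text
time: 17.55
ee_pos: [0.5569, 0.0731, 0.1362]
eef_rot: [0.704, 0.065, -0.704, 0.065]
ft_force: [-0.8, 0.2, 1.5]
width: 0.0274
17.85 [ 0.5569  0.0731  0.1362 -0.5936  0.1318  1.8918] [0.     0.     0.     0.1494 0.4499 0.3691] 0.026879895299551045 [ 0.0002 -0.     -1.    ]
```

```bash
python3 -m pendant '0.003 0 0 0 0 0; 0.006 0 0 0 0 0; 0.009 0 0 0 0 0; 0.009 0 0 0 0 0; 0.009 0 0 0 0 0; 0.009 0 0 0 0 0'; python3 avg.py c8
```

```text
time: 18.55
ee_pos: [0.5569, 0.0731, 0.1339]
eef_rot: [0.704, 0.065, -0.704, 0.065]
ft_force: [-0.6, -0.6, 4.4]
width: 0.0273
18.85 [ 0.5568  0.0731  0.1339 -0.6437 -0.2737  4.0935] [0.     0.     0.     0.672  0.5877 0.6498] 0.027341945847556528 [ 0.0001 -0.     -1.    ]
```

```bash
python3 -c "
from bench import close_job
print(close_job())"
```

```text
the job is handed in; nothing more can be done
None
```

I set the wax block on the anvil, let go of it, then pressed the tester's tip onto the cross to about half way. I handed the job in at about 19 s of the 64 s allowed, still holding the tester there.

**Block:** after release, the wrist camera put it within about 1 mm of the pad centre and about 1° of its length, cross up.

**Press:** the force rose by about 5.0 N from the free-hanging reading, which is the half-way value. The tool's descent gave about 4.1 mm of plunger travel, so the two agree. The tool axis was vertical to within 0.001.

**Tip on the cross:** the last pictures, about 3 mm above contact, showed the tip over the cross to within about 0.5–1 mm. The wrist camera agreed sideways; the side camera showed about 0.5 mm left over.

**Not checked:** the last picture, taken while pressing, was refused because it passed the 12-picture limit. The end state therefore rests on force and position readings alone. I didn't take a final look at the other things on the bench. I noticed no unexpected contact forces when passing the pole and the hanging cables, or in later moves.

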